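Push an amplifier module home in a test jig and start the test

ROBOT

A 6-joint arm with a two-finger parallel gripper is mounted at the origin on the work surface. World frame = base frame: x ahead of the robot, y to its left, z up, the work surface at z = 0. Lengths are in m, angles in degrees, forces in N, time in s.
With the tool pointing down it reaches from about 0.15 to 0.775 m from the base axis. Payload 6.1 kg.
Tool frame: the origin (TCP) lies at the very end of the fingers, on their centre line; the grasp point (between the pads) lies 19 mm behind it (arm.tcp_to_grasp is the distance from the TCP to the grasp point, in m); z points along the fingers, y is the direction in which the jaws open and shut (so a half turn about z gives the same grasp; the last joint's range is limited). The gripper opens to 85 mm and grips with 20 to 120 N. Pads are 22 mm wide; open, the fingers measure 114 mm over their backs; the gripper's body (76 mm by 85 mm) begins 54 mm behind the grasp point. The pads swing forward as they close: fully open they stand 13 mm farther back than shut.
Start: joints at [70.073, 7.208, -2.269, 80.523, 0, 90], TCP at [0.179, 0.494, 0.231] pointing down, gripper open.
Joint ranges: [-155.77, 155.77], [-54.66, 111.73], [-72.52, 77.12], [-102.08, 115.82], [-83.92, 84.16], [-180, 180]. Speed limits (degrees/s): [136.94, 136.94, 172.46, 180, 180, 180].

INTERFACE

Orientations are given as a 3x3 rotation matrix whose columns are the frame's x, y, z axes.
In Python, from plant import arm, get_image, camera_info gives the robot as it stands.
- The arm moves only by the shell command python3 -m jog 'ROWS'. ROWS is JSON, a list that holds one entry, the list of rows, each a list of 5 numbers: the opening in per cent of the stroke, from 0 (shut) to 100 (fully open), then the shift along the world's x, y, z in mm, then the turn about the world's z in rad. A call has exactly 10 rows; each row is the pose to reach, as a shift and turn from the pose measured when the call began; what a row does not reach only later rows make up. A row lasts 1/8 s, in which the tool goes at most 62.5 mm and 10.7 degrees, less where a joint would pass 70% of its speed; a pose out of reach is approached as far as the arm can. A call with a gripper value outside its range is refused whole. The fingers move at their own pace and stop on an object; the grip force is fixed at half the most. Time passes only in rows, so rows that repeat a pose let the fingers close, or fill a call up. It gives the time, the measured TCP pose, the force and the opening at its end, in the units of the state.
- arm.get_obs(): the state, without advancing time (a new reading comes with each control period).
- get_image(name): name is "scene" or "top" or "wrist"; returns the picture (480x640x3 uint8, blue, green, red); there is no depth.
- camera_info(name): a dict with "K" (3x3 intrinsics, pixels), "origin" and "orientation" of the camera in the world. Camera axes: x right, y down, z forward; pixel columns grow to the right and rows downward; lengths in m; the calibration is good to about 2 mm. The wrist camera is an equidistant fisheye: a pixel r from the principal point sees the ray r / f radians off the axis. A picture is of the moment at which its call begins: read the wrist's pose just before it. camera_info takes no time and is no camera call; for the wrist camera it gives the pose at the moment of the call.
- arm.sign_off(): hands the job in, once; it reports no verdict.
The state is a dict: "time": time; "qpos": joint angles; "qd": joint speeds; "joint_efforts": joint torques, N m; "eef_pos": TCP position; "orientation": TCP orientation; "contact_force": force on the tool from outside, world axes, zero at the start; "wrist_torque": the same for the moment, N m; "opening": finger opening in m.
Only numpy, scipy, OpenCV 4.12 (cv2) and the standard library are available. Lean on these libraries where they do the work, as an engineer would, in place of code of your own. Each camera call takes 0.05 s, during which the arm holds its last target.

TASK

Push the black finned amplifier module along the bench, without lifting or tipping it, until it is fully home in the corner of the aluminium test jig, flush against both fences. Only then press the jig's green start button fully down, let it spring back and move clear. Do not disturb the jar, the brass adapter, the small heat sink or the multimeter.

Things in the scene. Friction and masses are not known exactly. Their poses are not given: they have to be found in the camera images.
- jig: Test jig fixed to the bench: two aluminium fences, 14 mm thick, 26 mm high, meeting at a right angle. Origin: their inner corner at bench level; x points away from the robot (turned up to 0.25 rad), y left, z up. Back fence: inner face is the plane x = 0, from the corner to y = -150 mm. Side fence: inner face is the plane y = 0, from the corner to x = -130 mm.
- seat (a point): Where the module's centre lies when home: jig x = -45 mm, y = -55 mm, 22.5 mm above the bench, axes as the jig's. The jig has no floor: the module stays on the bench, at negative x and y of the corner, sides parallel to the fences. White lines on the bench outline its place.
- amp_mid (a point): Centre of the loose amplifier module, a black box with dark fins on top: 90 mm along its x, 110 mm along its y, 45 mm high, 0.35 to 0.7 kg; z up, 22.5 mm above its underside. It starts nearer the robot and to the right of its seat, its x axis within 0.3 rad of the jig's. It slides under a push of 2 to 8 N and is too wide for the gripper.
- start_top (a point): Centre of the top face of the green round start button (radius 14 mm), pressed straight down, springs back. It is on a fixed grey control box, 80 by 76 mm and 30 mm high, centred at jig x = -60 mm, y = +52 mm, outside the side fence.
- start (a joint): Travel of the start button in m: 0 released, 0.006 fully down; fully down takes about 5 N.
- jar_mid (a point): Small amber jar with a white lid, 44 mm across, 55 mm high, loose; this point is its centre. Leave it alone.
- adapter_mid (a point): Brass coaxial adapter standing upright, 30 mm across at the foot, 44 mm high, loose; this point is on its axis, half-way up. Leave it alone.
- heatsink_mid (a point): Small bare aluminium heat sink with five upright fins, 45 by 30 mm, 35 mm high, loose; this point is its centre. Leave it alone.
- meter_mid (a point): Grey handheld multimeter lying on its back to the left of the jig, 80 by 160 mm, 34 mm high (dial to 43 mm), loose; this point is its centre. Leave it alone.
There are look-alikes about, which are no part of the job. Leave any blue or brown look-alike of the part that bears amp_mid alone.

How it is judged (in metres and radians):
On the way, in this order (a step that is already met when the one before it is completed fails the run):
1. the module is home in the corner of the jig, against both fences (x of amp_mid in the frame of jig between -0.0485 and -0.04 m and y of amp_mid in the frame of jig between -0.0585 and -0.05 m and angle between the x axis of amp_mid and the x axis of jig, either way round below 0.04 rad and height (world z) of amp_mid below 0.0265 m and angle between amp_mid's own z axis and vertical below 0.05 rad), for 0.2 s.
2. the start button is pressed down (value of joint start above 0.0045 m).
At the end, for the whole second after the job is handed in: The module stands at rest flat on the bench within 3.5 mm of both fences at its middle and within 0.04 rad of square to the jig, and the start button (pressed at least 4.5 of its 6 mm after the module was home) has sprung back (all of step 1 and value of joint start below 0.002 m and linear speed of amp below 0.01 m/s); the robot touches nothing.
It fails at once if the module is lifted more than 12 mm or tipped (height (world z) of amp_mid above 0.0345 m or angle between amp_mid's own z axis and vertical above 0.15 rad).
It fails at once if the start button is pressed while the module is not home (value of joint start above 0.0045 m and not (x of amp_mid in the frame of jig between -0.0485 and -0.04 m and y of amp_mid in the frame of jig between -0.0585 and -0.05 m and angle between the x axis of amp_mid and the x axis of jig, either way round below 0.04 rad and height (world z) of amp_mid below 0.0265 m and angle between amp_mid's own z axis and vertical below 0.05 rad)).
It fails at once if the jar, adapter, heat sink or multimeter is moved more than 15 mm (distance of any of jar_mid, adapter_mid, heatsink_mid, meter_mid from where it was at the start of the episode above 0.015 m).
It also fails if it takes over 58 s, if anything falls off the work surface, if the arm or the gripper's body presses on something with over 40 N, if the wrist force passes 120 N, or if a joint passes its speed limit or range.

## Working session

There is one attempt and no reset: what is moved stays moved. The work goes in short steps, Python scripts to look and compute and a shell command to move; the robot and the scene stay as the last step left them, time stands still between calls to the robot, and variables do not carry over. Pictures are saved under pics/ and viewed, and the job is handed in when it is done.

```bash
mkdir -p pics; ls; python3 - <<'E'
from plant import arm,get_image,camera_info
import cv2
for n in("scene","top","wrist"):
    c=camera_info(n);print(n,c)
    cv2.imwrite(f"pics/{n}0.png",get_image(n))
print(arm.get_obs())
E
```

```text
pics
scene {'K': array([[593.60292068,   0.        , 314.73270358],
       [  0.        , 593.60292068, 236.48303214],
       [  0.        ,   0.        ,   1.        ]]), 'origin': array([1.20543897, 0.65448364, 1.28394167]), 'orientation': array([[-0.77039363,  0.51463927, -0.37635101],
       [ 0.63748317,  0.63143144, -0.44148562],
       [ 0.01043402, -0.58003514, -0.81452463]])}
top {'K': array([[462.92204591,   0.        , 318.01403531],
       [  0.        , 462.92204591, 237.93939156],
       [  0.        ,   0.        ,   1.        ]]), 'origin': array([5.33431288e-01, 8.57573090e-04, 9.30335391e-01]), 'orientation': array([[ 0.01644616, -0.99507199,  0.09778169],
       [-0.99974365, -0.01788738, -0.01388082],
       [ 0.01556147, -0.09752833, -0.99511108]])}
wrist {'K': array([[371.64829954,   0.        , 313.94720371],
       [  0.        , 371.64829954, 242.8015137 ],
       [  0.        ,   0.        ,   1.        ]]), 'origin': array([0.10533149, 0.52038042, 0.37344644]), 'orientation': array([[ 0.34205822,  0.8949164 ,  0.28656728],
       [ 0.93967742, -0.32524855, -0.1059232 ],
       [-0.00158682,  0.30551271, -0.95218668]])}
{'time': 0.15, 'qpos': array([ 7.00713569e+01,  7.23332533e+00, -2.31455945e+00,  8.05263797e+01,
        2.21138423e-05,  9.00008799e+01]), 'qd': array([-0.083212  ,  0.01064306,  0.08859399,  0.00814433,  0.05093699,
       -0.04313232]), 'joint_efforts': array([ 1.75911275e-03, -4.36273277e+01,  3.53150618e+01,  1.35090845e-02,
        5.68465202e-05,  4.30915293e-06]), 'eef_pos': array([0.17882684, 0.49323348, 0.23069588]), 'orientation': array([[-9.40112614e-01,  3.40863724e-01, -4.42158370e-04],
       [ 3.40864010e-01,  9.40111824e-01, -1.21841143e-03],
       [ 3.66054088e-07, -1.29615983e-03, -9.99999160e-01]]), 'contact_force': array([-0.04278845,  0.16265224, -0.21295609]), 'wrist_torque': array([0.01409661, 0.01893291, 0.00984188]), 'opening': 0.08534079651401394}
```

View pics/top0.png

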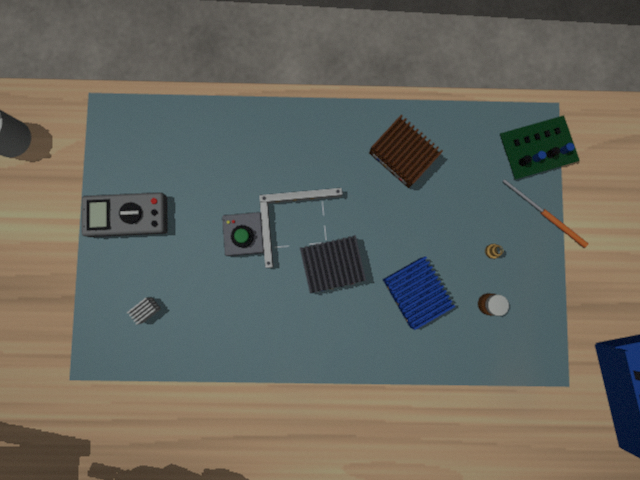

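View pics/scene0.png

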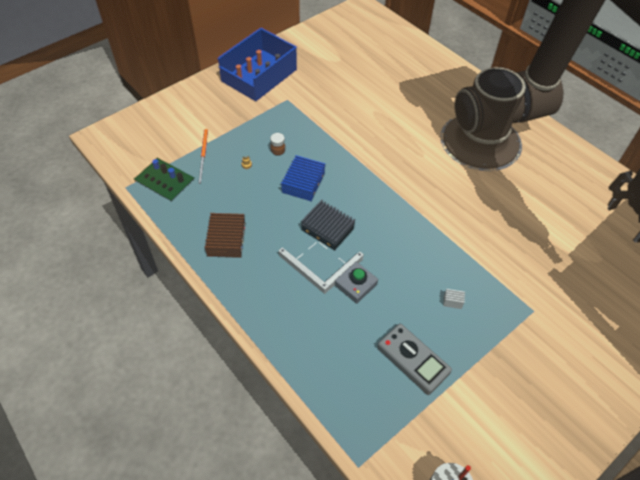

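The top view shows the black module at about (333,265). The jig corner is near (270,201), the button at (241,236), and the blue and brown look-alikes lie to the right. I'll enlarge both views.

```bash
python3 - <<'E'
import cv2
t=cv2.imread("pics/top0.png");s=cv2.imread("pics/scene0.png")
cv2.imwrite("pics/topc.png",cv2.resize(t[175:305,210:380],None,fx=4.5,fy=4.5,interpolation=cv2.INTER_CUBIC))
cv2.imwrite("pics/scc.png",cv2.resize(s[190:310,265:395],None,fx=5,fy=5,interpolation=cv2.INTER_CUBIC))
E
```

```text
(no output)
```

View pics/topc.png

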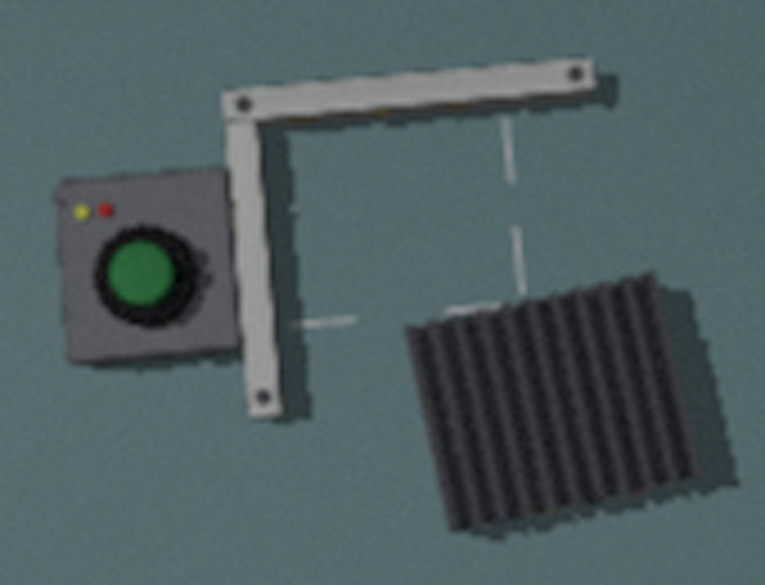

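View pics/scc.png

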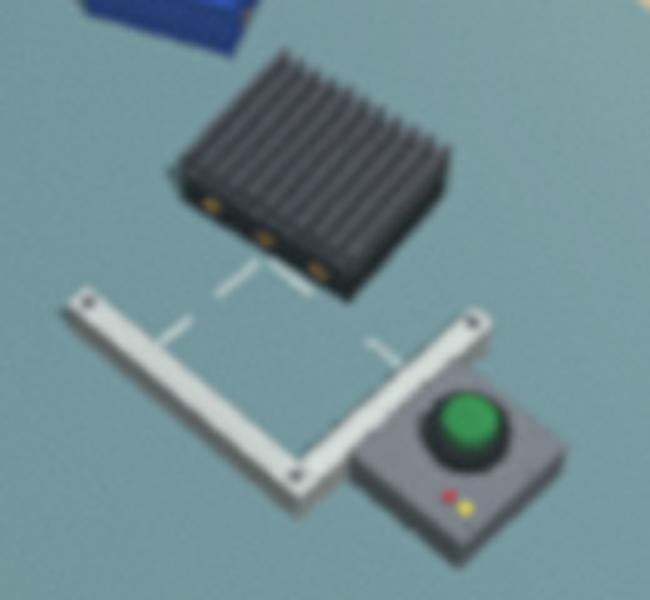

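```bash
cat > h.py <<'E'
import numpy as np
from plant import camera_info
def ray(n,uv,ci=None):
    c=ci or camera_info(n);K=c["K"];x=(uv[0]-K[0,2])/K[0,0];y=(uv[1]-K[1,2])/K[1,1]
    if n=="wrist":
        r=np.hypot(x,y);d=np.array([np.sin(r)*x/r,np.sin(r)*y/r,np.cos(r)])
    else: d=np.array([x,y,1])
    d=c["orientation"]@d;return np.array(c["origin"]),d/np.linalg.norm(d)
def plane(n,uv,z,ci=None):
    o,d=ray(n,uv,ci);return o+d*(z-o[2])/d[2]
def tri(*rs):
    A=0;b=0
    for o,d in rs:
        P=np.eye(3)-np.outer(d,d);A=A+P;b=b+P@o
    p=np.linalg.solve(A,b);return p,max(np.linalg.norm((np.eye(3)-np.outer(d,d))@(p-o)) for o,d in rs)
E
python3 - <<'E'
from h import *
np.set_printoptions(precision=4,suppress=True)
pts=dict(scC=((244,104),(296,474),.026),scB=((576,73),(88,301),.026),scS=((263,397),(473,321),.026),
 mpp=((407,327),(350,262),.045),mpm=((655,273),(182,165),.045),mmm=((697,475),(285,50),.045),mmp=((452,530),(450,150),.045),but=((141,273),(470,418),.04),
 l1=((505,118),(163,343),0),l2=((521,293),(258,262),0),l3=((300,323),(402,366),0))
for k,(a,b,z) in pts.items():
    A=((a[0]+.5)/4.5-.5+210,(a[1]+.5)/4.5-.5+175);B=((b[0]+.5)/5-.5+265,(b[1]+.5)/5-.5+190)
    p,e=tri(ray("top",A),ray("scene",B));print(k,p,round(e*1e3,1),plane("top",A,z)[:2],plane("scene",B,z)[:2])
def tp(a,z):return plane("top",a,z)
for k,uv,z in(("jar",(498,306),.055),("adp",(496,251),.044),("blueL",(386,289),.045),("blueT",(428,259),.045),("meterR",(166,214),.034)):print(k,tp(uv,z)[:2])
E
```

```text
scC [0.6996 0.0974 0.0256] 1.0 [0.7002 0.0966] [0.6992 0.0983]
scB [ 0.7161 -0.0483  0.0264] 1.0 [ 0.7169 -0.0491] [ 0.7154 -0.0477]
scS [0.5712 0.0854 0.0257] 0.8 [0.5718 0.0848] [0.5708 0.0861]
mpp [0.6017 0.0236 0.0373] 1.0 [0.6018 0.0226] [0.6048 0.0282]
mpm [ 0.6272 -0.083   0.0317] 1.6 [ 0.6269 -0.0829] [ 0.6324 -0.0739]
mmm [ 0.5405 -0.1011  0.0425] 0.9 [ 0.5411 -0.1015] [ 0.5413 -0.099 ]
mmp [0.5151 0.0029 0.039 ] 1.4 [0.5162 0.0019] [0.5175 0.0071]
but [0.6219 0.1367 0.0475] 1.0 [0.6234 0.1372] [0.6177 0.1343]
l1 [ 0.6969 -0.0157  0.0083] 3.7 [ 0.7009 -0.0186] [ 0.6913 -0.017 ]
l2 [ 0.6209 -0.0264 -0.0007] 1.0 [ 0.6215 -0.0271] [ 0.6206 -0.0252]
l3 [0.6057 0.072  0.0011] 0.6 [0.6062 0.0716] [0.6048 0.0719]
jar [ 0.4967 -0.3526]
adp [ 0.6014 -0.3555]
blueL [ 0.525  -0.1427]
blueT [ 0.5836 -0.2234]
meterR [0.663  0.2849]
```

Measured so far:
- **Fence top:** z ≈ 26 mm, which matches the text.
- **Jig:** yaw ≈ 0.103, corner ≈ (0.693, 0.090).
- **Module:** yaw ≈ 0.234, centre ≈ (0.572, -0.039).
- **Seat:** ≈ (0.654, 0.030).

Next I move behind the module's near face, with the jaws parallel to it.

```bash
python3 -m jog '[[[60,30,-55,0,0.06],[60,60,-110,0,0.12],[60,90,-165,0,0.18],[60,120,-220,0,0.24],[60,150,-275,0,0.3],[60,180,-330,0,0.36],[60,210,-385,0,0.42],[60,240,-440,0,0.48],[60,270,-500,0,0.54],[60,301,-555,0,0.583]]]'
python3 - <<'E'
from plant import arm,get_image,camera_info
import cv2,numpy as np,pickle
o=arm.get_obs();print(o['qpos'],o['eef_pos'],o['orientation'][:,1],o['opening'])
pickle.dump(camera_info("wrist"),open("pics/w1.pkl","wb"));cv2.imwrite("pics/w1.png",get_image("wrist"))
E
```

```text
time: 1.4
eef_pos: [0.477, -0.0581, 0.2307]
orientation: [[-0.972, -0.234, 0.001], [-0.234, 0.972, -0.001], [-0.0, -0.001, -1.0]]
contact_force: [1.5, 1.1, -0.0]
opening: 0.0514
[-6.91487997e+00  2.36295855e+00 -7.65757483e+00  7.99408778e+01
 -5.13641505e-02 -2.04430098e+01] [ 0.477046   -0.05812147  0.23068882] [-0.23392213  0.97225474 -0.00107525] 0.051369958386779685
```

View pics/w1.png

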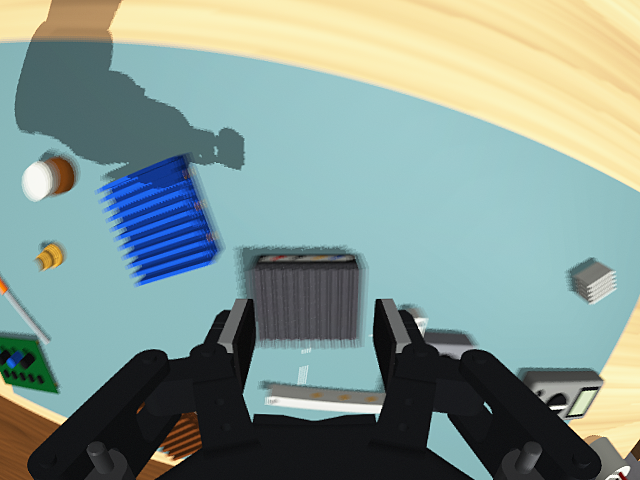

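```bash
python3 - <<'E'
import cv2
s=cv2.imread("pics/w1.png")
cv2.imwrite("pics/w1c.png",cv2.resize(s[235:360,235:395],None,fx=4.5,fy=4.5,interpolation=cv2.INTER_CUBIC))
E
```

```text
(no output)
```

View pics/w1c.png

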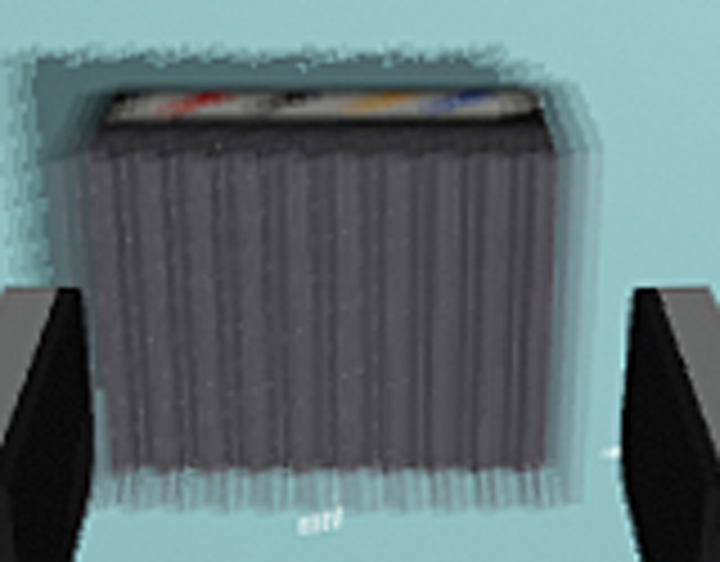

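```bash
python3 - <<'E'
from h import *
import pickle
np.set_printoptions(precision=4,suppress=True)
ci=pickle.load(open("pics/w1.pkl","rb"))
T=dict(mmm=(697,475),mmp=(452,530),mpp=(407,327),mpm=(655,273));S=dict(mpp=(350,262),mpm=(182,165),mmm=(285,50),mmp=(450,150))
W=dict(mmm=(90,152),mmp=(555,152),mpp=(548,472),mpm=(112,472))
c=[]
for k in T:
    A=((T[k][0]+.5)/4.5-.5+210,(T[k][1]+.5)/4.5-.5+175);B=((S[k][0]+.5)/5-.5+265,(S[k][1]+.5)/5-.5+190);w=((W[k][0]+.5)/4.5-.5+235,(W[k][1]+.5)/4.5-.5+235)
    print(k,tri(ray("top",A),ray("wrist",w,ci)),plane("wrist",w,.045,ci)[:2]);c.append(plane("wrist",w,.045,ci))
print(np.mean(c,0))
E
```

```text
mmm (array([ 0.5411, -0.1011,  0.0471]), np.float64(0.00013609614743113183)) [ 0.5419 -0.1012]
mmp (array([ 0.518 , -0.0012,  0.0423]), np.float64(0.0036009721582173485)) [ 0.5188 -0.0049]
mpp (array([0.6037, 0.0214, 0.0314]), np.float64(0.0017863217765591475)) [0.5964 0.016 ]
mpm (array([ 0.6279, -0.0833,  0.0338]), np.float64(0.0006487668564850011)) [ 0.6203 -0.0825]
[ 0.5694 -0.0432  0.045 ]
```

Wrist and top views agree on the near face: its midpoint is about (0.529, -0.050) and the top is about 45 mm high. I'll descend behind it and approach.

```bash
python3 -m jog '[[[60,0,0,-60,0],[60,0,0,-120,0],[60,0,0,-170,0],[60,0,0,-200,0],[60,0,0,-216,0],[60,0,0,-216,0],[60,10,2,-216,0],[60,20,5,-216,0],[60,29,7,-216,0],[60,29,7,-216,0]]]'
python3 - <<'E'
from plant import arm,get_image,camera_info
import cv2
for n in("top","scene"):cv2.imwrite(f"pics/{n}2.png",cv2.resize(get_image(n)[150:330,190:450],None,fx=2.5,fy=2.5))
print(arm.get_obs()['eef_pos'],arm.get_obs()['contact_force'])
E
```

```text
time: 2.7
eef_pos: [0.5103, -0.0564, 0.014]
orientation: [[-0.973, -0.231, 0.002], [-0.231, 0.973, -0.005], [-0.001, -0.006, -1.0]]
contact_force: [-0.2, 0.1, -0.3]
opening: 0.0512
[ 0.50909024 -0.0565578   0.01368099] [-0.26269531 -0.66726066  0.1417754 ]
```

View pics/scene2.png

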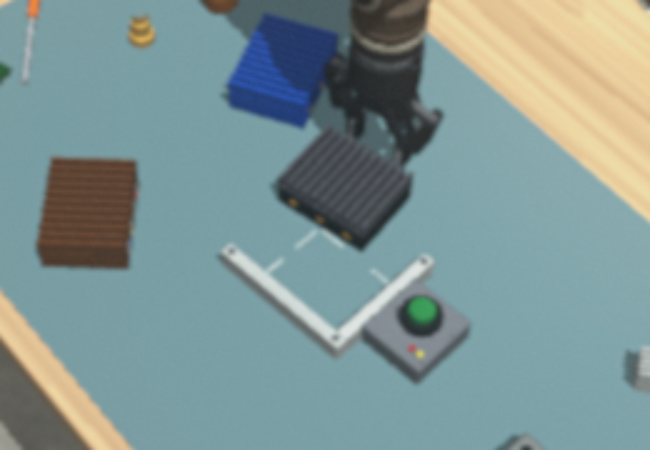

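View pics/top2.png

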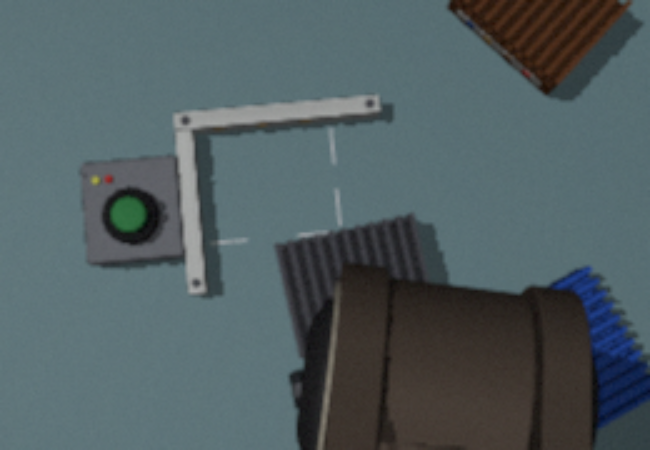

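The fingers sit 10 mm behind the near face. I'll push along jig +x while turning the module square.

```bash
python3 -m jog '[[[60,5,1,0,0],[60,10,2,0,0],[60,15,3,0,-0.01],[60,22,4,0,-0.03],[60,29,4,0,-0.05],[60,36,4,0,-0.07],[60,43,5,0,-0.09],[60,50,5,0,-0.11],[60,56,6,0,-0.128],[60,60,6,0,-0.128]]]'
python3 - <<'E'
from plant import arm,get_image,camera_info
import cv2
for n in("top","scene"):cv2.imwrite(f"pics/{n}3.png",cv2.resize(get_image(n)[150:330,190:450],None,fx=2.5,fy=2.5))
print(arm.get_obs()['eef_pos'],arm.get_obs()['contact_force'])
E
```

```text
time: 4.05
eef_pos: [0.5695, -0.0505, 0.0136]
orientation: [[-0.994, -0.105, 0.0], [-0.105, 0.994, -0.005], [0.0, -0.005, -1.0]]
contact_force: [-2.1, -0.3, -0.8]
opening: 0.0514
[ 0.56985095 -0.05056668  0.01374093] [-0.14376619  0.0727327   0.23073081]
```

View pics/scene3.png

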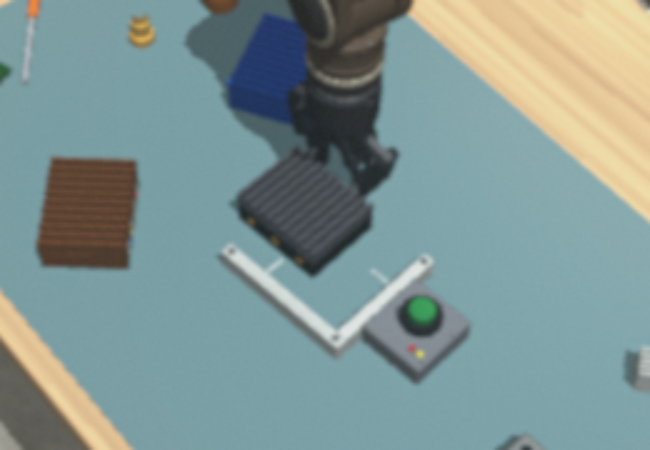

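View pics/top3.png

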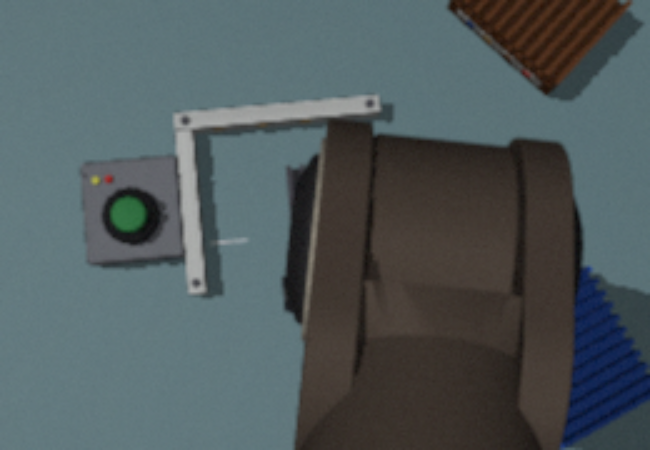

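```bash
python3 -m jog '[[[60,5,0,0,0],[60,10,1,0,0],[60,15,2,0,0],[60,20,2,0,0],[60,24,2,0,0],[60,27,3,0,0],[60,29,3,0,0],[60,31,3,0,0],[60,33,3,0,0],[60,34,3,0,0]]]'
python3 - <<'E'
from plant import arm,get_image,camera_info
import cv2
for n in("scene",):cv2.imwrite(f"pics/{n}4.png",cv2.resize(get_image(n)[190:310,265:395],None,fx=5,fy=5))
print(arm.get_obs()['eef_pos'],arm.get_obs()['contact_force'])
E
```

```text
time: 5.4
eef_pos: [0.6039, -0.0476, 0.0138]
orientation: [[-0.994, -0.105, 0.001], [-0.105, 0.994, -0.005], [-0.001, -0.005, -1.0]]
contact_force: [-1.9, 0.4, 0.7]
opening: 0.0508
[ 0.60405126 -0.04755667  0.01378464] [-2.04861595  0.66038016  0.7260908 ]
```

View pics/scene4.png

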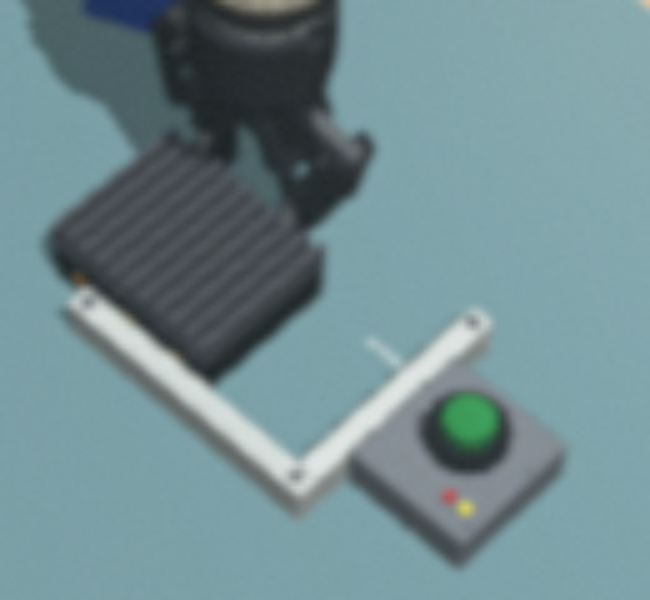

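```bash
python3 -m jog '[[[60,1,0,0,0],[60,1,0,0,0],[60,2,0,0,0],[60,2,0,0,0],[60,3,0,0,0],[60,3,0,0,0],[60,3,0,0,0],[60,3,0,0,0],[60,3,0,0,0],[60,3,0,0,0]]]'

```

```text
time: 6.7
eef_pos: [0.6072, -0.0475, 0.0138]
orientation: [[-0.994, -0.105, 0.002], [-0.105, 0.994, -0.005], [-0.001, -0.005, -1.0]]
contact_force: [-0.2, -0.0, 0.2]
opening: 0.051
```

```bash
python3 -m jog '[[[60,1,0,0,0],[60,2,0,0,0],[60,2,0,0,0],[60,3,0,0,0],[60,3,0,0,0],[60,4,0,0,0],[60,4,0,0,0],[60,4,0,0,0],[60,4,0,0,0],[60,4,0,0,0]]]'

```

```text
time: 7.95
eef_pos: [0.6086, -0.0477, 0.0137]
orientation: [[-0.994, -0.105, -0.003], [-0.105, 0.994, -0.006], [0.003, -0.005, -1.0]]
contact_force: [-12.2, -0.8, 8.8]
opening: 0.0515
```

The module is against the back fence (12 N). I'll retreat, rise, and turn towards the right side.

```bash
python3 -m jog '[[[60,-20,-2,0,0],[60,-35,-4,30,0],[60,-35,-4,90,0],[60,-30,-10,140,-0.18],[60,-10,-30,150,-0.36],[60,10,-50,150,-0.54],[60,30,-70,150,-0.72],[60,50,-85,150,-0.9],[60,58,-95,150,-1.08],[60,62,-100,150,-1.26]]]'
python3 -m jog '[[[60,0,0,0,-0.18],[60,0,0,0,-0.31],[60,0,0,0,-0.31],[60,0,0,0,-0.31],[60,0,0,0,-0.31],[60,0,0,0,-0.31],[60,0,0,0,-0.31],[60,0,0,0,-0.31],[60,0,0,0,-0.31],[60,0,0,0,-0.31]]]'
python3 - <<'E'
from plant import arm,get_image,camera_info
import cv2,pickle
o=arm.get_obs();print(o['eef_pos'],o['orientation'][:,1],o['qpos'])
pickle.dump(camera_info("wrist"),open("pics/w5.pkl","wb"));cv2.imwrite("pics/w5.png",get_image("wrist"))
s=get_image("scene");cv2.imwrite("pics/sc5.png",s);cv2.imwrite("pics/scene5.png",cv2.resize(s[190:310,265:395],None,fx=5,fy=5,interpolation=cv2.INTER_CUBIC))
cv2.imwrite("pics/top5.png",get_image("top"))
E
```

```text
time: 9.2
eef_pos: [0.6721, -0.1485, 0.1635]
orientation: [[-0.398, 0.917, -0.004], [0.917, 0.398, 0.001], [0.002, -0.004, -1.0]]
contact_force: [0.6, 0.1, 0.6]
opening: 0.0512
time: 10.45
eef_pos: [0.6721, -0.1485, 0.1635]
orientation: [[-0.1, 0.995, -0.004], [0.995, 0.1, 0.002], [0.002, -0.004, -1.0]]
contact_force: [-0.2, 0.4, 0.0]
opening: 0.051
[ 0.67205888 -0.1484883   0.16348565] [ 0.99502297  0.09957328 -0.00380214] [-1.24864657e+01  2.59125024e+01  1.41075579e+01  7.84453544e+01
  6.38016405e-02  7.17990189e+01]
```

View pics/scene5.png

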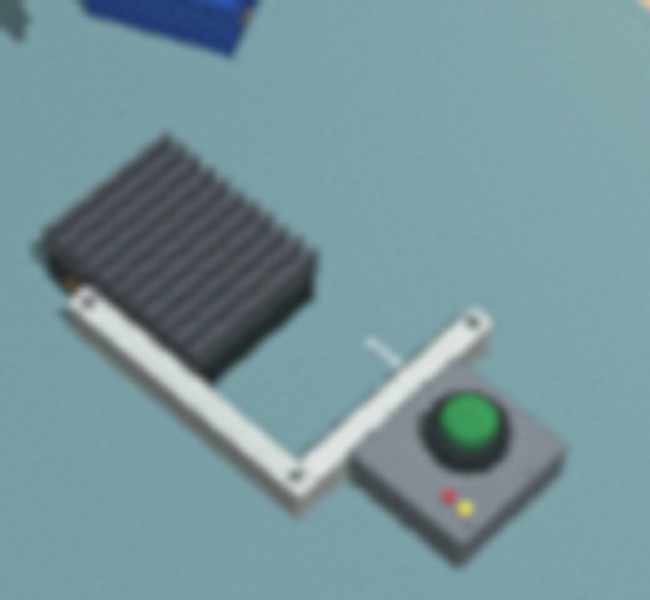

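View pics/w5.png

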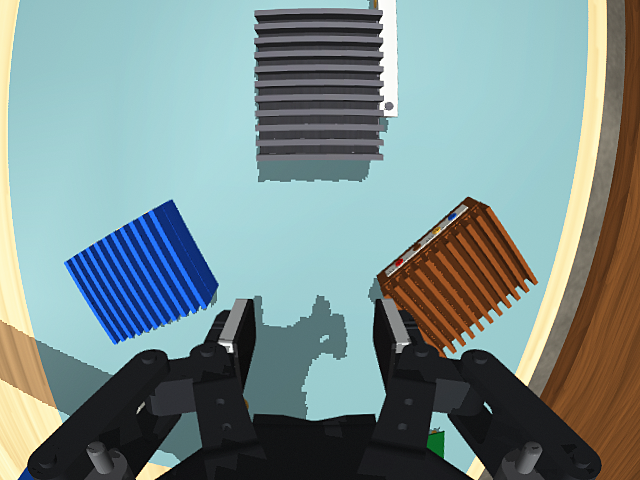

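View pics/top5.png

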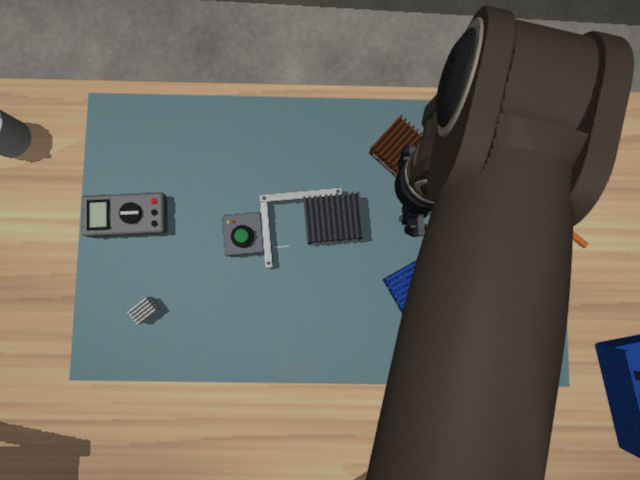

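The module is flush on the back fence. Its right face runs (256,158)-(381,158) in the wrist view, and the brown and blue look-alikes flank the path. I'll measure the clearances.

```bash
python3 - <<'E'
from h import *
import pickle
np.set_printoptions(precision=4,suppress=True)
ci=pickle.load(open("pics/w5.pkl","rb"))
th=.101;R=np.array([[np.cos(th),-np.sin(th)],[np.sin(th),np.cos(th)]]);c=np.array([.6933,.0897])
for k,uv,z in(("mR-x",(256,158),.045),("mR+x",(381,158),.045),("m+y-x",(256,13),.045),("m+y+x",(381,12),.045),("brown",(377,276),.045),("brown2",(466,198),.045),("blue",(218,283),.0),("blue2",(172,201),.045),("screw",(389,106),.026)):
    p=plane("wrist",uv,z,ci)[:2];print(k,p,R.T@(p-c))
A=lambda a:((a[0]+.5)/5-.5+265,(a[1]+.5)/5-.5+190)
for k,a in(("m+x+y",(208,345)),("m+x-y",(42,235)),("m-x-y",(168,133)),("m-x+y",(317,250))):
    p=plane("scene",A(a),.045)[:2];print("sc",k,p,R.T@(p-c))
print("tri corner -x -y",tri(ray("scene",A((168,133))),ray("wrist",(256,158),ci)))
E
```

```text
mR-x [ 0.6252 -0.0951] [-0.0864 -0.177 ]
mR+x [ 0.713  -0.0862] [ 0.0019 -0.177 ]
m+y-x [0.6152 0.0101] [-0.0857 -0.0713]
m+y+x [0.7021 0.0198] [ 0.0017 -0.0704]
brown [ 0.7229 -0.1754] [ 0.0028 -0.2667]
brown2 [ 0.7827 -0.1068] [ 0.0691 -0.2045]
blue [ 0.589  -0.2154] [-0.1345 -0.293 ]
blue2 [ 0.5624 -0.1313] [-0.1525 -0.2067]
screw [ 0.7179 -0.0471] [ 0.0107 -0.1386]
sc m+x+y [0.6927 0.0217] [-0.0075 -0.0676]
sc m+x-y [ 0.716  -0.0843] [ 0.0051 -0.1754]
sc m-x-y [ 0.625  -0.0948] [-0.0866 -0.1767]
sc m-x+y [0.613  0.0119] [-0.0878 -0.0693]
tri corner -x -y (array([ 0.625 , -0.0951,  0.0448]), np.float64(0.00016452163546444915))
```

Wrist and scene rays agree (corner height 44.8 mm). The right face is at jig y = -177 mm, so 67 mm remain. I'll descend between the look-alikes and push along jig +y.

```bash
python3 -m jog '[[[60,-1,10,-40,0],[60,-2,20,-90,0],[60,-2,20,-130,0],[60,-2,20,-150,0],[60,-2,20,-150,0],[60,-3,26,-150,0],[60,-3,32,-150,0],[60,-4,38,-150,0],[60,-4,44,-150,0],[60,-4,46,-150,0]]]'
python3 - <<'E'
from plant import arm,get_image,camera_info
import cv2
s=get_image("scene");cv2.imwrite("pics/scene6.png",cv2.resize(s[160:310,225:395],None,fx=4,fy=4,interpolation=cv2.INTER_CUBIC))
E
```

```text
time: 11.85
eef_pos: [0.6681, -0.1029, 0.014]
orientation: [[-0.1, 0.995, -0.004], [0.995, 0.1, -0.0], [0.0, -0.004, -1.0]]
contact_force: [-1.4, -3.7, 2.6]
opening: 0.0512
```

View pics/scene6.png

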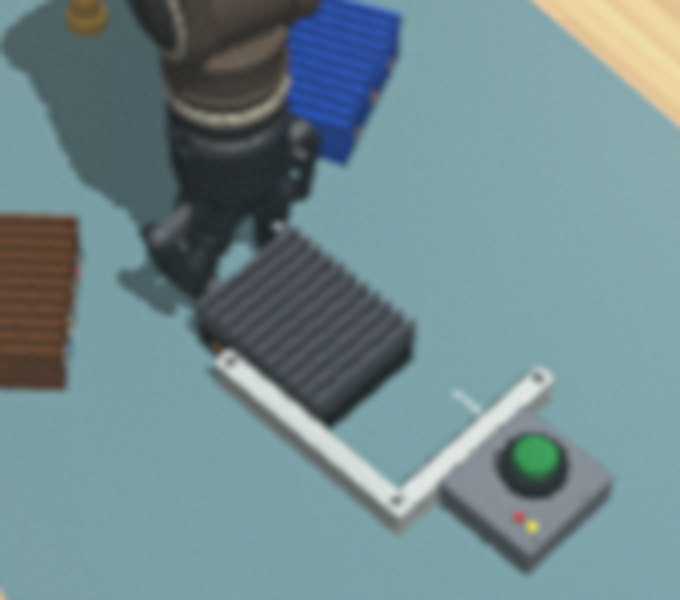

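The +x finger would pass close to the back fence, so I'll back off a little, narrow the opening, and then push.

```bash
python3 -m jog '[[[35,0,-8,0,0],[35,0,-8,0,0],[35,0,-8,0,0],[35,0,-4,0,0],[35,0,2,0,0],[35,-1,8,0,0],[35,-1,14,0,0],[35,-2,20,0,0],[35,-2,26,0,0],[35,-3,32,0,0]]]'
python3 -m jog '[[[35,0,6,0,0],[35,-1,11,0,0],[35,-1,15,0,0],[35,-2,18,0,0],[35,-2,21,0,0],[35,-2,23,0,0],[35,-3,25,0,0],[35,-3,26,0,0],[35,-3,27,0,0],[35,-3,28,0,0]]]'
python3 - <<'E'
from plant import arm,get_image,camera_info
import cv2
s=get_image("scene");cv2.imwrite("pics/scene7.png",cv2.resize(s[190:310,265:395],None,fx=5,fy=5,interpolation=cv2.INTER_CUBIC))
E
```

```text
time: 13.15
eef_pos: [0.6651, -0.0702, 0.0139]
orientation: [[-0.1, 0.995, -0.004], [0.995, 0.1, 0.001], [0.001, -0.004, -1.0]]
contact_force: [-0.7, -1.3, -0.8]
opening: 0.0301
time: 14.4
eef_pos: [0.6621, -0.0422, 0.0139]
orientation: [[-0.1, 0.995, -0.004], [0.995, 0.1, 0.001], [0.001, -0.004, -1.0]]
contact_force: [-0.6, -2.0, 0.6]
opening: 0.0296
```

View pics/scene7.png

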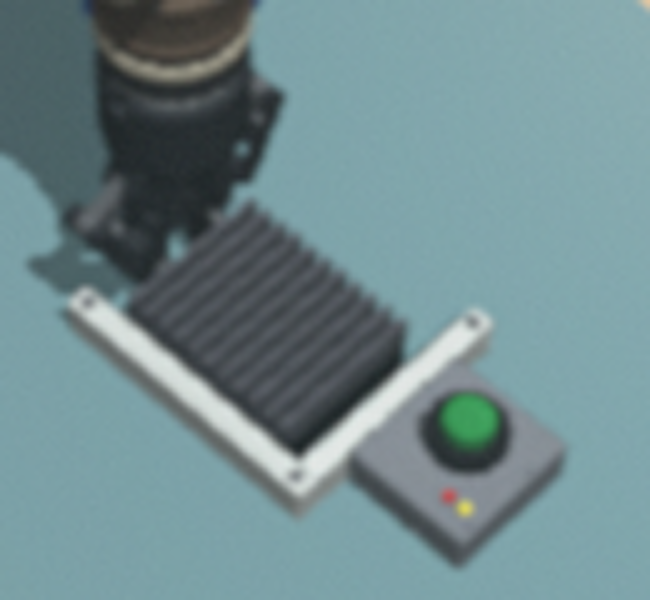

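```bash
python3 -m jog '[[[35,0,2,0,0],[35,0,3,0,0],[35,0,4,0,0],[35,0,5,0,0],[35,0,5,0,0],[35,0,6,0,0],[35,0,6,0,0],[35,0,6,0,0],[35,0,6,0,0],[35,0,6,0,0]]]'
```

```text
time: 15.7
eef_pos: [0.6621, -0.0361, 0.0139]
orientation: [[-0.1, 0.995, -0.004], [0.995, 0.1, 0.001], [0.001, -0.004, -1.0]]
contact_force: [-2.4, -3.2, 0.4]
opening: 0.0298
```

```bash
python3 -m jog '[[[35,0,1,0,0],[35,0,1,0,0],[35,0,2,0,0],[35,0,2,0,0],[35,0,3,0,0],[35,0,3,0,0],[35,0,4,0,0],[35,0,4,0,0],[35,0,4,0,0],[35,0,4,0,0]]]'
```

```text
time: 16.95
eef_pos: [0.6621, -0.0322, 0.0139]
orientation: [[-0.1, 0.995, -0.004], [0.995, 0.1, 0.001], [0.001, -0.004, -1.0]]
contact_force: [-2.2, -3.2, 0.3]
opening: 0.03
```

```bash
python3 -m jog '[[[35,0,1,0,0],[35,0,1,0,0],[35,0,2,0,0],[35,0,2,0,0],[35,0,3,0,0],[35,0,3,0,0],[35,0,3,0,0],[35,0,4,0,0],[35,0,4,0,0],[35,0,4,0,0]]]'
python3 - <<'E'
from plant import arm,get_image,camera_info
import cv2
s=get_image("scene");cv2.imwrite("pics/scene8.png",cv2.resize(s[190:310,265:395],None,fx=5,fy=5,interpolation=cv2.INTER_CUBIC))
E
```

```text
time: 18.2
eef_pos: [0.6621, -0.0322, 0.014]
orientation: [[-0.098, 0.995, -0.004], [0.995, 0.098, -0.007], [-0.006, -0.004, -1.0]]
contact_force: [-1.1, -17.6, 0.3]
opening: 0.0299
```

View pics/scene8.png

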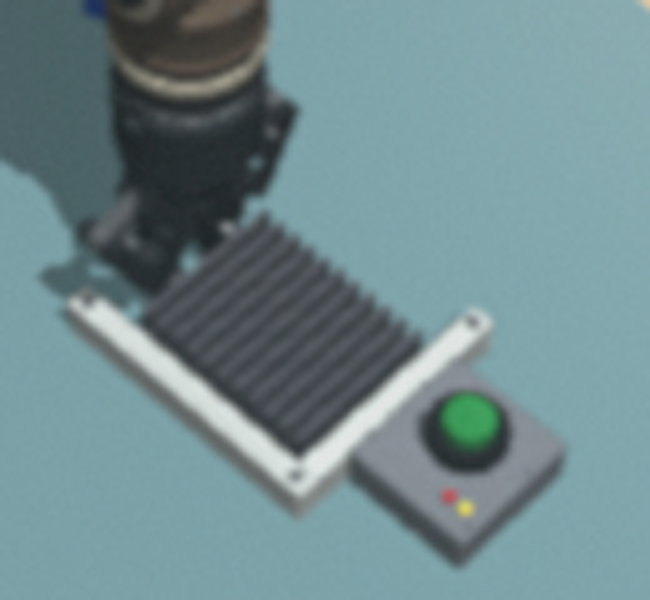

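It shows 17.6 N against the side fence and looks flush on both. I'll back off, rise, and go behind the near face to re-seat it against the back fence and inspect.

```bash
python3 -m jog '[[[35,2,-15,0,0],[35,3,-28,0,0],[35,3,-28,50,0],[35,3,-28,110,0],[35,-20,-20,150,0.18],[35,-50,0,150,0.36],[35,-75,20,150,0.54],[35,-90,40,150,0.72],[35,-96,52,150,0.9],[35,-96,55,150,1.08]]]'
python3 -m jog '[[[35,0,0,0,0.18],[35,0,0,0,0.36],[35,0,0,0,0.49],[35,0,0,0,0.49],[35,0,0,0,0.49],[35,0,0,0,0.49],[35,0,0,0,0.49],[35,0,0,0,0.49],[35,0,0,0,0.49],[35,0,0,0,0.49]]]'
python3 - <<'E'
from plant import arm,get_image,camera_info
import cv2,pickle
o=arm.get_obs();print(o['eef_pos'],o['orientation'][:,1])
pickle.dump(camera_info("wrist"),open("pics/w9.pkl","wb"));w=get_image("wrist");cv2.imwrite("pics/w9.png",w)
s=get_image("scene");cv2.imwrite("pics/scene9.png",cv2.resize(s[190:310,265:395],None,fx=5,fy=5,interpolation=cv2.INTER_CUBIC))
E
```

```text
time: 19.5
eef_pos: [0.5659, 0.0239, 0.1645]
orientation: [[-0.926, 0.376, 0.005], [0.376, 0.926, -0.005], [-0.007, -0.003, -1.0]]
contact_force: [0.4, 0.2, -0.7]
opening: 0.0299
time: 20.75
eef_pos: [0.5659, 0.024, 0.1644]
orientation: [[-0.995, -0.104, 0.007], [-0.104, 0.995, -0.002], [-0.006, -0.003, -1.0]]
contact_force: [-0.3, 0.1, -0.1]
opening: 0.03
[0.56587816 0.02395    0.16443401] [-0.10392923  0.99458147 -0.00253362]
```

View pics/w9.png

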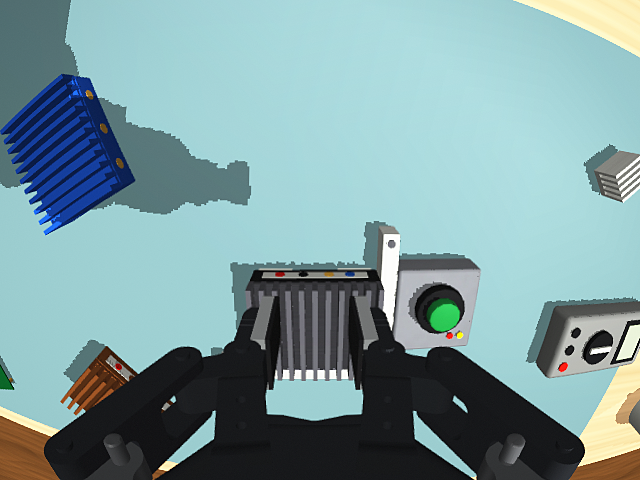

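View pics/scene9.png

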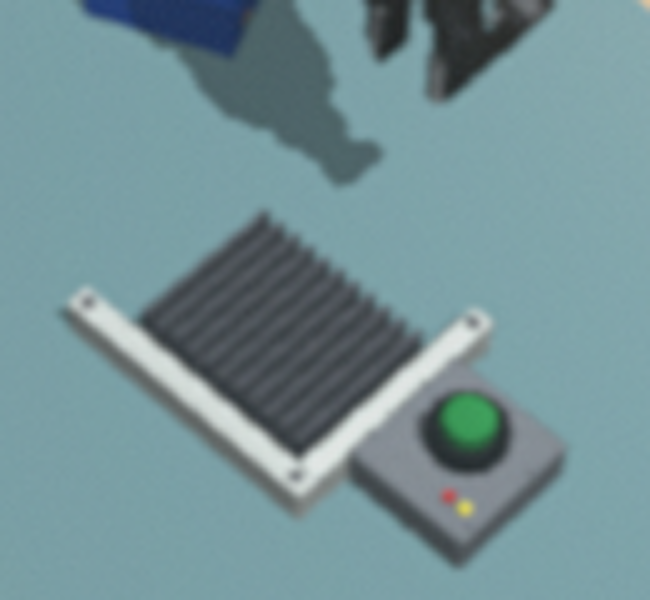

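Scene and wrist views show the module flush on both fences. I'll do the nudge in x and triangulate the button from wrist and scene views.

```bash
python3 -m jog '[[[35,0,0,-60,0],[35,0,0,-110,0],[35,0,0,-150,0],[35,0,0,-150,0],[35,10,1,-150,0],[35,20,2,-150,0],[35,26,3,-150,0],[35,30,3,-150,0],[35,32,3,-150,0],[35,33,3,-150,0]]]'
python3 -m jog '[[[35,1,0,0,0],[35,2,0,0,0],[35,2,0,0,0],[35,3,0,0,0],[35,3,0,0,0],[35,4,0,0,0],[35,4,0,0,0],[35,5,0,0,0],[35,5,0,0,0],[35,5,0,0,0]]]'
python3 - <<'E'
from h import *
import cv2,pickle
ci=pickle.load(open("pics/w9.pkl","rb"));g=[]
for f,sc,off in(("pics/w9.png",1,(0,0)),("pics/scene9.png",5,(265,190)),("pics/top5.png",1,(0,0))):
    im=cv2.imread(f);m=cv2.inRange(cv2.cvtColor(im,cv2.COLOR_BGR2HSV),(50,110,60),(80,255,255))
    n,l,st,ce=cv2.connectedComponentsWithStats(m)
    if "top" in f or "w9" in f:
        tgt=(241,236) if "top" in f else (443,316); i=1+np.argmin(np.linalg.norm(ce[1:]-tgt,axis=1)+1e3*(st[1:,4]<50))
    else:i=1+np.argmax(st[1:,4])
    uv=(ce[i]+.5)/sc-.5+off;g.append(uv);print(f,uv,st[i])
r=[ray("wrist",g[0],ci),ray("scene",g[1]),ray("top",g[2])]
print(tri(*r),tri(r[0],r[1]),tri(r[0],r[2]))
E
```

```text
time: 22.1
eef_pos: [0.5988, 0.0269, 0.0144]
orientation: [[-0.995, -0.104, 0.007], [-0.104, 0.995, -0.002], [-0.006, -0.003, -1.0]]
contact_force: [-0.4, -0.5, -1.3]
opening: 0.0297
time: 23.35
eef_pos: [0.6006, 0.0269, 0.0142]
orientation: [[-0.995, -0.104, 0.001], [-0.104, 0.995, -0.002], [-0.001, -0.002, -1.0]]
contact_force: [-12.5, 0.3, 7.3]
opening: 0.0299
pics/w9.png [443.06191589 314.42640187] [427 298  33  34 856]
pics/scene9.png [358.40870906 273.86928709] [ 439  395   61   55 2595]
pics/top5.png [240.58787879 235.17575758] [234 228  14  15 165]
(array([0.62288342, 0.13756376, 0.04685019]), np.float64(0.000757377899258566)) (array([0.62294883, 0.13800105, 0.04702014]), np.float64(0.0004477538954557401)) (array([0.62257783, 0.13674412, 0.04855776]), np.float64(0.0002449936856332576))
```

The x nudge hit the fence at the predicted TCP x (0.6006), 12.5 N. The button top is at about (0.6227, 0.1375, 0.047), from three views that agree. I'll retreat, rise, shut the gripper, and go above the button.

```bash
python3 -m jog '[[[35,-15,-1,0,0],[35,-28,-3,0,0],[35,-28,-3,40,0],[0,-28,-3,90,0],[0,-15,20,90,0],[0,0,55,90,0],[0,12,85,90,0],[0,22,110,90,0],[0,22,110,80,0],[0,22,110,65,0]]]'
python3 - <<'E'
from plant import arm,get_image,camera_info
import cv2
s=get_image("scene");cv2.imwrite("pics/scene10.png",cv2.resize(s[190:310,265:395],None,fx=5,fy=5,interpolation=cv2.INTER_CUBIC))
o=arm.get_obs();print(o['eef_pos'],o['opening'],o['contact_force'])
E
```

```text
time: 24.6
eef_pos: [0.6225, 0.1365, 0.0785]
orientation: [[-0.995, -0.104, 0.001], [-0.104, 0.995, -0.002], [-0.001, -0.002, -1.0]]
contact_force: [0.0, -0.2, -1.0]
opening: -0.0001
[0.62109843 0.13589703 0.07583088] 0.00014594488485002448 [-0.44639986 -0.80646195 -1.48103896]
```

View pics/scene10.png

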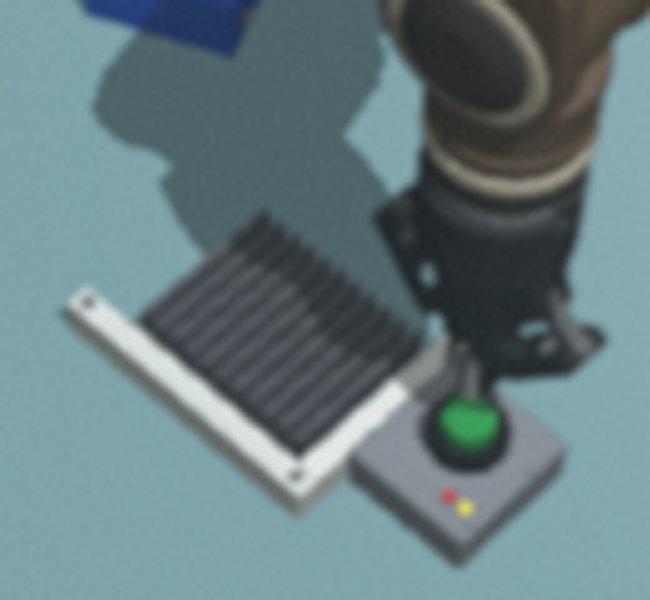

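```bash
python3 -m jog '[[[0,1,1,-10,0],[0,1,1,-20,0],[0,1,1,-25,0],[0,1,1,-28,0],[0,1,1,-30,0],[0,1,1,-31,0],[0,1,1,-32,0],[0,1,1,-32,0],[0,1,1,-32,0],[0,1,1,-32,0]]]'
```

```text
time: 25.9
eef_pos: [0.6222, 0.1367, 0.0459]
orientation: [[-0.995, -0.104, -0.001], [-0.104, 0.995, -0.003], [0.001, -0.003, -1.0]]
contact_force: [-7.6, -2.8, 12.8]
opening: -0.0
```

```bash
python3 -m jog '[[[0,0,0,-1,0],[0,0,0,-2,0],[0,0,0,-3,0],[0,0,0,-3,0],[0,0,0,-4,0],[0,0,0,-4,0],[0,0,0,-4,0],[0,0,0,-4,0],[0,0,0,-4,0],[0,0,0,-4,0]]]'
python3 - <<'E'
from plant import arm,get_image,camera_info
import cv2,pickle
pickle.dump(camera_info("wrist"),open("pics/w11.pkl","wb"));w=get_image("wrist");cv2.imwrite("pics/w11.png",w)
s=get_image("scene");cv2.imwrite("pics/scene11.png",cv2.resize(s[220:300,300:395],None,fx=7,fy=7,interpolation=cv2.INTER_CUBIC))
E
```

```text
time: 27.15
eef_pos: [0.6225, 0.1368, 0.0458]
orientation: [[-0.995, -0.104, 0.002], [-0.104, 0.995, -0.002], [-0.002, -0.003, -1.0]]
contact_force: [-9.4, -3.7, 21.9]
opening: -0.0
```

View pics/scene11.png

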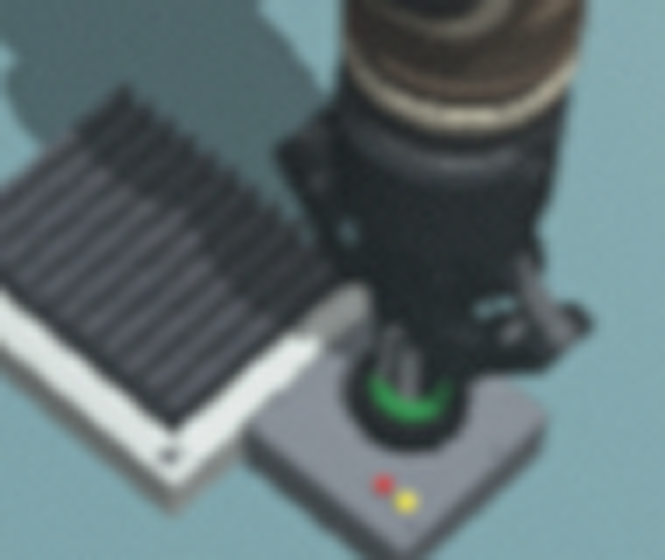

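View pics/w11.png

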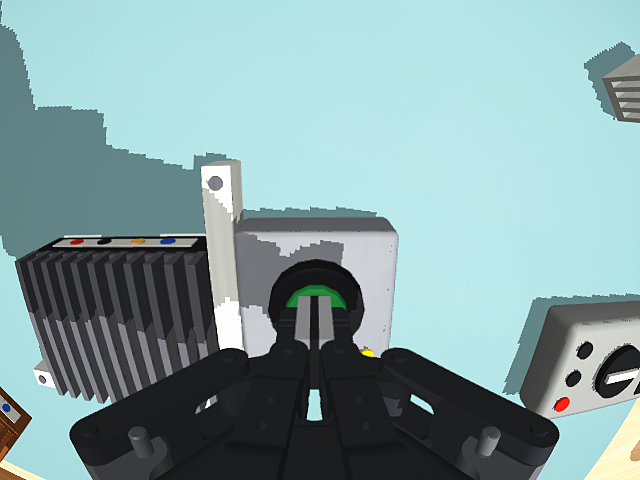

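The TCP stops hard at z = 0.0458 with 22 N, with the tips inside the cap outline. To confirm this is the button bottoming and not the collar, I'll release in small steps and read the spring force.

```bash
python3 -m jog '[[[0,0,0,2,0],[0,0,0,2,0],[0,0,0,2,0],[0,0,0,2,0],[0,0,0,2,0],[0,0,0,2,0],[0,0,0,2,0],[0,0,0,2,0],[0,0,0,2,0],[0,0,0,2,0]]]'
python3 -m jog '[[[0,0,0,2,0],[0,0,0,2,0],[0,0,0,2,0],[0,0,0,2,0],[0,0,0,2,0],[0,0,0,2,0],[0,0,0,2,0],[0,0,0,2,0],[0,0,0,2,0],[0,0,0,2,0]]]'
python3 -m jog '[[[0,0,0,4,0],[0,0,0,4,0],[0,0,0,4,0],[0,0,0,4,0],[0,0,0,4,0],[0,0,0,4,0],[0,0,0,4,0],[0,0,0,4,0],[0,0,0,4,0],[0,0,0,4,0]]]'
```

```text
time: 28.5
eef_pos: [0.6225, 0.1368, 0.0478]
orientation: [[-0.995, -0.104, 0.002], [-0.104, 0.995, -0.002], [-0.002, -0.003, -1.0]]
contact_force: [2.5, 1.5, 3.6]
opening: -0.0001
time: 29.75
eef_pos: [0.6223, 0.1367, 0.0497]
orientation: [[-0.995, -0.104, 0.002], [-0.104, 0.995, -0.002], [-0.001, -0.003, -1.0]]
contact_force: [0.4, 0.5, 3.1]
opening: 0.0002
time: 31.0
eef_pos: [0.6223, 0.1367, 0.0537]
orientation: [[-0.995, -0.104, 0.002], [-0.104, 0.995, -0.002], [-0.001, -0.003, -1.0]]
contact_force: [-0.2, -0.1, 0.1]
opening: 0.0002
```

The spring force is 3.6 N at 0.0478, 3.1 N at 0.0497 and 0 at 0.0537. That fits 6 mm of travel bottoming at 0.0458, so the button was fully pressed and has been released. Now I move clear and check.

```bash
python3 -m jog '[[[0,0,0,40,0],[0,0,0,90,0],[0,0,0,140,0],[0,-40,0,160,0],[0,-90,10,170,0],[0,-130,20,170,0],[0,-150,20,170,0],[0,-150,20,170,0],[0,-150,20,170,0],[0,-150,20,170,0]]]'
python3 - <<'E'
from plant import arm,get_image,camera_info
import cv2,pickle
pickle.dump(camera_info("wrist"),open("pics/w12.pkl","wb"));w=get_image("wrist");cv2.imwrite("pics/w12.png",w)
s=get_image("scene");cv2.imwrite("pics/s12.png",s);cv2.imwrite("pics/scene12.png",cv2.resize(s[190:310,265:395],None,fx=5,fy=5,interpolation=cv2.INTER_CUBIC))
t=get_image("top");cv2.imwrite("pics/top12.png",t)
E
```

```text
time: 32.25
eef_pos: [0.4731, 0.1567, 0.2234]
orientation: [[-0.995, -0.103, 0.002], [-0.103, 0.995, -0.003], [-0.001, -0.003, -1.0]]
contact_force: [0.4, -0.0, -0.2]
opening: 0.0001
```

View pics/scene12.png

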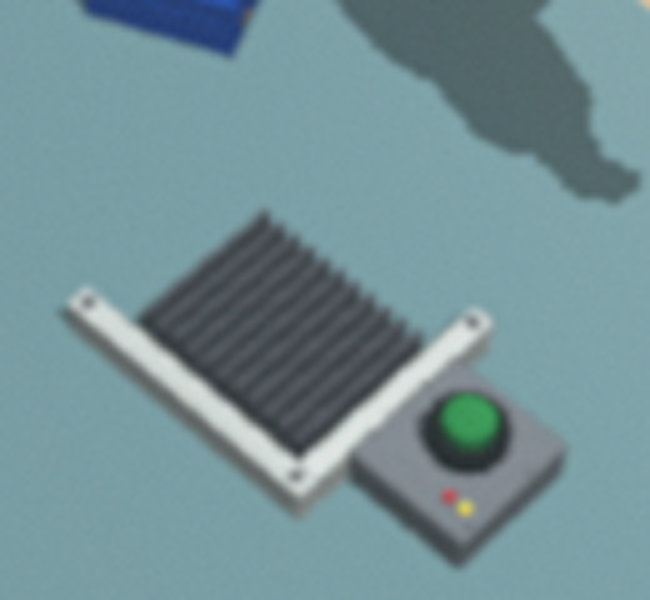

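View pics/w12.png

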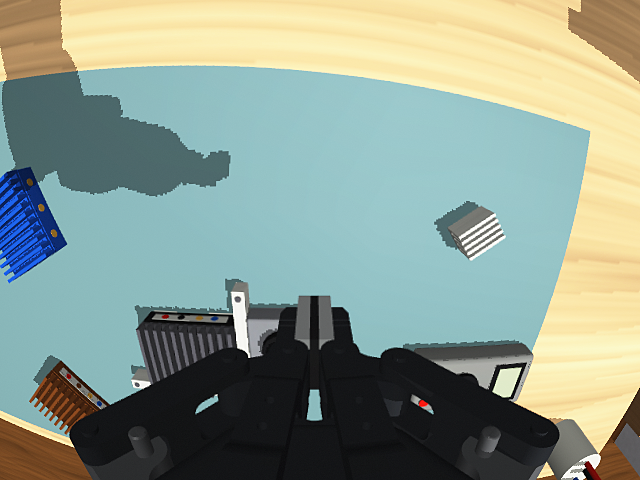

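View pics/top12.png

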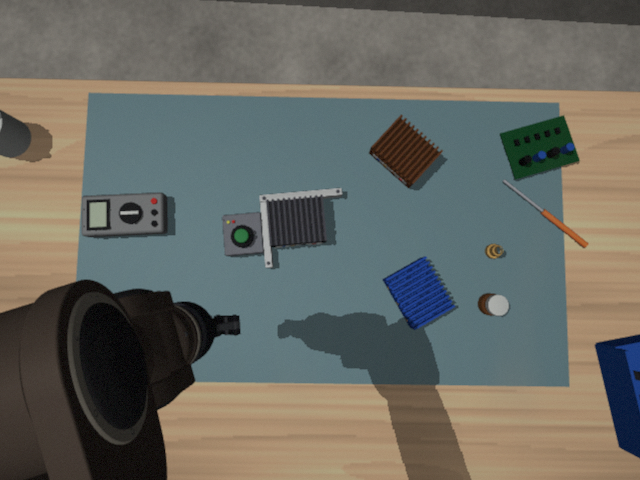

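The module is in the corner at (297,222) in the top view, the button is up, and the jar, adapter, meter and heat sink are unmoved. One numeric check before handing in.

```bash
python3 - <<'E'
from h import *
A=lambda a:((a[0]+.5)/5-.5+265,(a[1]+.5)/5-.5+190)
C,B,S=[plane("scene",A(a),.026)[:2] for a in((296,474),(88,301),(473,321))]
y=C-B;x=C-S;th=(np.arctan2(-y[0],y[1])+np.arctan2(x[1],x[0]))/2
R=np.array([[np.cos(th),-np.sin(th)],[np.sin(th),np.cos(th)]]);c=C-R@[.007,.007]
q=[plane("scene",A(a),.045)[:2] for a in((265,211),(421,343))]
d=q[1]-q[0];print("jig yaw",th,"module yaw",np.arctan2(-d[0],d[1]))
mid=R.T@((q[0]+q[1])/2-c);print("centre jig mm",(mid+[.045,0])*1e3)
E
```

```text
jig yaw 0.10256302555544096 module yaw 0.07450464835253658
centre jig mm [-39.87699696 -50.02490016]
```

Within pixel noise, the centre is at the flush limit. The yaw from two hand-picked pixels is coarse, so I'll check it with line fits in the top view.

```bash
python3 - <<'E'
from h import *
import cv2
t=cv2.imread("pics/top12.png");cv2.imwrite("pics/top12c.png",cv2.resize(t[180:280,215:355],None,fx=5.5,fy=5.5,interpolation=cv2.INTER_CUBIC))
g=t.max(2)
m=((g<75)).astype(np.uint8);m[:, :272]=0;m[:,330:]=0;m[:190]=0;m[255:]=0
n,l,st,ce=cv2.connectedComponentsWithStats(cv2.morphologyEx(m,cv2.MORPH_CLOSE,np.ones((5,5))))
i=1+np.argmax(st[1:,4]);print(st[i])
ys,xs=np.where(l==i)
# near edge: lowest pixel per column ; right edge
cols=[u for u in range(276,320)];ne=np.array([plane("top",(u,ys[xs==u].max()+.5),.045)[:2] for u in cols if (xs==u).any()])
p=np.polyfit(ne[:,1],ne[:,0],1);print("near-edge yaw",np.arctan(-p[0]),"resid",np.std(ne[:,0]-np.polyval(p,ne[:,1])))
E
```

```text
[ 272  196   58   59 2850]
near-edge yaw 0.1449223735923414 resid 0.0026185025688491206
```

View pics/top12c.png

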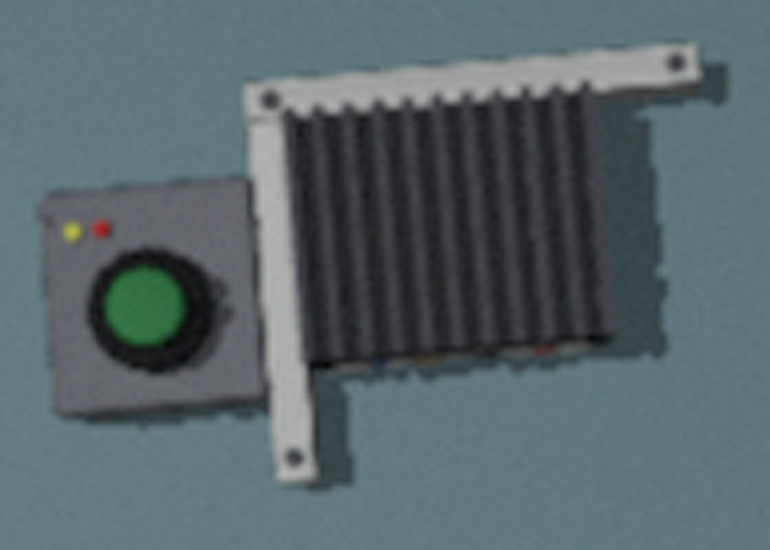

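The line fit picked up the shadow, so I discard it. Slopes read from the crop agree: module edges are 0.078, 0.083 and 0.082, against fences of 0.091 and 0.067. The module is square within about 0.01 rad, so I'm handing in.

```bash
python3 -c "
from plant import arm
o=arm.get_obs();print(o['time'],o['contact_force']);print(arm.sign_off())"
```

```text
32.4 [-0.11298958  1.06890776 -0.24372546]
the job is handed in; nothing more can be done
None
```

I pushed the module home against both fences, then pressed the green start button fully, released it, moved clear and handed in at 32.4 s. No verdict was reported.

**What I did**
- I pushed the module with two fingers along jig x, turning it square on the way, until it met the back fence at about 12 N.
- I then pushed it along jig y to the side fence, at about 18 N, and nudged it again in x. The nudge stopped within 1 mm of the predicted place at 12.5 N.
- I pressed the button with the gripper shut. It stopped hard at TCP z = 45.8 mm. On release the spring force was 3.6 N, then 3.1 N, then 0 at 53.7 mm, which fits the full 6 mm of travel.

**Last checks**
- In the final scene and top views the module sits flush in the corner, the button is up, and the arm is clear with about 1 N on the force reading, which is noise level.
- By eye, the heat sink and meter (top and wrist views) and the jar and adapter (top view) had not moved; I did not measure this.

**Checks that were coarse or disagreed**
- **Centre:** the scene-view estimate was (-39.9, -50.0) mm in the jig frame, right at the edge of the allowed range and past physical contact with the fences. I put that down to the roughly 2 mm camera calibration error and pixel noise.
- **Yaw:** that same estimate put the module 0.028 rad off the jig. The slopes I read off the top view agreed to about 0.01 rad.
- **Edge fit:** an automatic fit gave 0.145 rad (about 0.04 off the jig), but its mask had picked up shadow, so I discarded it.

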